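# Load the long reagent cassette past its drop gate

## Robot

A 6-joint arm with a two-finger parallel gripper is mounted at the origin on the work surface. World frame = base frame: x ahead of the robot, y to its left, z up, the work surface at z = 0. Lengths are in mm, angles in degrees, forces in N, time in s.
With the tool pointing down it reaches from about 275 to 875 mm from the base axis. Payload 12.5 kg.
Tool frame: the origin (TCP) lies midway between the tips of the shut fingers; the grasp point (between the pads) lies 19 mm behind it (r.tcp_to_grasp is the distance from the TCP to the grasp point, in mm); z points along the fingers, y is the line along which they close (so a half turn about z gives the same grasp; the last joint's range is limited). The gripper opens to 85 mm and grips with 20 to 120 N. Pads are 22 mm wide; open, the fingers measure 114 mm over their backs; the gripper's body (76 mm by 85 mm) begins 54 mm behind the grasp point. The pads swing forward as they close: fully open they stand 13 mm farther back than shut.
Start: joints at [-81.108, 20.094, 94.641, -0, 65.266, -4.847], TCP at [130.65, -534.242, 231.29] pointing down, gripper open.
Joint ranges: [-157.81, 157.81], [-45, 120.19], [0.68, 151.7], [-89.99, 269.99], [4.06, 180], [-164.3, 164.3]. Speed limits (degrees/s): [127.2, 127.2, 159.86, 180, 180, 180].

## Interface

Orientations are given as [roll, pitch, yaw] about the fixed x, y, z axes, in that order (R = Rz(yaw) Ry(pitch) Rx(roll)).
In Python, from bench import r gives the robot as it stands.
- The arm moves only by the tool apply_moves, never from a script. Its argument "moves" is a list of rows, each a list of 2 entries, a list of its own where there are three numbers: the shift along the tool's x, y, z in mm, then the turn, a rotation vector about the tool's x, y, z in rad. A call has 1 to 20 rows; each row is the pose to reach, as a shift and turn from the pose commanded when the call began, along the tool's axes at that moment; what a row does not reach only later rows make up. A row lasts 1/8 s, in which the tool goes at most 62.5 mm and 10.7 degrees, less where a joint would pass 70% of its speed; a pose out of reach is approached as far as the arm can. A call with a gripper value outside its range is refused whole. "fingers" is the opening in per cent of the stroke, from 0 (shut) to 100 (fully open), set as the call begins (left out, the last holds). The fingers move at their own pace and stop on an object; "newtons" is the grip in N (left out, the last holds). Time passes only in rows, so rows that repeat a pose let the fingers close. It gives the time, the measured TCP pose, the force, the opening and the grip force at its end, in the units of the state.
- r.observe(): the state, without advancing time (a new reading comes with each control period).
- r.snapshot(name): name is "side" or "top" or "wrist"; returns the picture (400x640x3 uint8, red, green, blue); there is no depth.
- r.camera_info(name): a dict with "mtx" (3x3 intrinsics, pixels), "world_from_camera" (4x4, takes a point from camera to world coordinates). Camera axes: x right, y down, z forward; pixel columns grow to the right and rows downward; lengths in mm; the calibration is good to about 2 mm. A picture is of the moment at which its call begins: read the wrist's pose just before it. camera_info takes no time and is no camera call; for the wrist camera it gives the pose at the moment of the call.
- r.job_done(): hands the job in; it is judged then, once.
The state is a dict: "time_s": time; "qpos": joint angles; "qd": joint speeds; "joint_efforts": joint torques, N m; "position": TCP position; "tcp_rot": TCP orientation; "wrist_force": force on the tool from outside, world axes, zero at the start; "wrist_torque": the same for the moment, N m; "width": opening from 0.0 (shut) to 1.0 (fully open); "grasp_force": force on a finger pad.
Only numpy, scipy, OpenCV 4.12 (cv2) and the standard library are available. Lean on these libraries where they do the work, as an engineer would, in place of code of your own. Each camera call takes 0.05 s, during which the arm holds its last target. There are 200 camera calls.

## Task

Slide the long reagent cassette (the one with three caps) nose first along the bench into the loading lane, so that its own nose lifts the hinged gate, and on until the gate has dropped shut behind the cassette's block; then let go. Do not touch the gate with the gripper, and leave the short cassette, the tube rack and the bottle where they stand.

Things in the scene. Friction and masses are not known exactly. Their poses are not given: they have to be found in the camera images.
- long_cassette: Long grey reagent cassette, 220 g: block 85 long, 40 wide, 40 mm high, three flush black caps on top; behind it a low tail (24 wide, 14 high) ends in an upright grip tab 12 mm thick (y), 24 long (x), 72 high. Origin: underside, below the tab's centre; +x to the nose, z up; block from x = 92 mm (flat rear face) to 177 mm (nose, rounded corners). Slides on the bench.
- short_cassette: Short grey reagent cassette, 150 g: block 50 long, 40 wide, 40 mm high, two flush black caps on top; behind it a low tail (24 wide, 14 high) ends in an upright grip tab 12 mm thick (y), 24 long (x), 72 high. Origin: underside, below the tab's centre; +x to the nose, z up; block from x = 92 mm (flat rear face) to 142 mm (nose, rounded corners). Bystander: stays where it is.
- dock: Loading lane fixed on the bench, which is its floor. Origin: on the bench mid-lane, under the gate's axle; +x = loading direction. Grey rails 25 mm high, 52 apart inside, from x = -14 mm to the end stop at 133; walls flare to about 112 apart at x = -68. White box 75 high behind the stop. Two posts 64 high at x = 0, y = +-31 carry the axle at z = 54.
- gate (a joint): Gate's swing, rad: 0 = dropped (its stop); grows as the free edge lifts forward (+x) and up, to 0.8. Steel plate 44 wide, 34 long, 4 mm thick, 40 g, hung on the axle, sloping forward; falls by its weight. A passing block lifts it to about 0.4; it drops when the block's rear face is about 33 mm past the axle. The long cassette meets the stop with its rear face 48 mm past.
- gate_tip (a point): Middle of the gate's free edge: when dropped, at x = 22, y = 0, z = 28 mm in the dock's frame (the cassette's tail passes below it).
- tube_rack: Bystander: grey rack 150 x 34 x 50 mm holding six clear tubes, 95 mm high in all. Origin: centre of its underside; x along its length.
- bottle: Bystander: round bottle 60 mm across, 110 mm high. Origin: centre of its underside.
Mind the look-alikes: they are no part of the job. What is shaped like the long_cassette but yellow is not meant.

How it is judged:
By the outcome, as a careful person would: the job done as asked, in the order asked, and still so for the second after the job is handed in, with the robot touching nothing.
It also fails if it takes over 38 s, if anything falls off the work surface, if the arm or the gripper's body presses on something with over 40 N, if the wrist force passes 120 N, or if a joint passes its speed limit or range.

## Working session

There is one attempt and no reset: what is moved stays moved. The work goes in short steps, Python scripts to look and compute and a tool call to move; the robot and the scene stay as the last step left them, time stands still between calls to the robot, and variables do not carry over. Pictures are saved under pics/ and viewed, at most 10 in all, crops included, and the job is handed in when it is done.

Besides the shell and the picture viewer there is one more tool, called after "Emit:" by a JSON object that holds its "op" and its "data", one argument or row to a line. apply_moves: Moves the arm, as the interface text tells. Its arguments: {"type":"object","properties":{"moves":{"type":"array"},"fingers":{"type":"number"},"newtons":{"type":"number"}},"required":["moves"]}

```bash
mkdir -p pics
python3 - <<'E'
from bench import r
import cv2,numpy as np
for n in("top","side"):
    cv2.imwrite(f"pics/{n}0.png",r.snapshot(n)[:,:,::-1])
    i=r.camera_info(n);print(n,np.round(i["mtx"],1).tolist(),np.round(i["world_from_camera"],3).tolist())
s=r.observe();print(s["time_s"],s["position"],s["tcp_rot"],r.tcp_to_grasp)
E
```

```text
top [[383.1, 0.0, 325.8], [0.0, 383.1, 200.4], [0.0, 0.0, 1.0]] [[0.03, -0.997, 0.076, 536.196], [-0.999, -0.032, -0.027, 54.357], [0.029, -0.075, -0.997, 902.316], [0.0, 0.0, 0.0, 1.0]]
side [[508.9, 0.0, 317.6], [0.0, 508.9, 194.5], [0.0, 0.0, 1.0]] [[-0.875, -0.343, 0.342, 176.675], [-0.484, 0.647, -0.589, 761.472], [-0.02, -0.681, -0.732, 934.197], [0.0, 0.0, 0.0, 1.0]]
0.1 [ 130.62769465 -533.9606685   230.80238196] [-1.79939497e+02 -5.56922402e-03  1.37401013e+01] 18.700000000000003
```

View pics/top0.png

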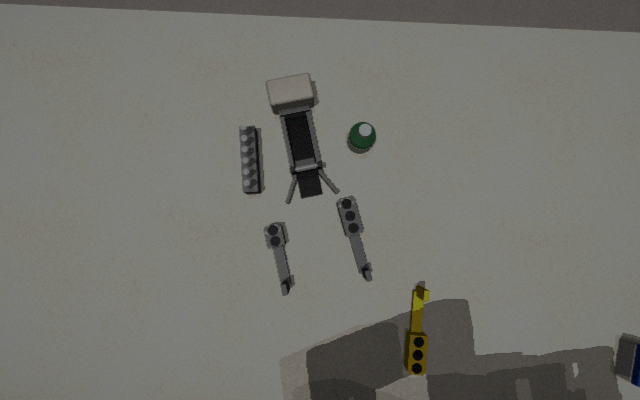

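View pics/side0.png

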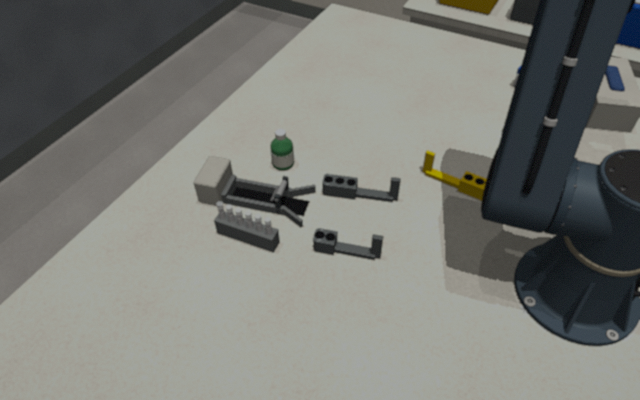

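The top view shows the long cassette with caps at about (347,203), (350,215) and (353,228) and its tab near (366,272). The dock mouth is near (310,190), the axle near (306,168) and the white box near (291,90). The side view agrees with this. I'll enlarge the top view to measure.

Run:
```python
import cv2
a=cv2.imread("pics/top0.png")[65:290,235:385]
b=cv2.convertScaleAbs(a,alpha=1.6,beta=10)
# two halves side by side at 5x
t=cv2.resize(b[:115,20:110],None,fx=5,fy=5,interpolation=cv2.INTER_CUBIC) # origin (255,65)
u=cv2.resize(b[115:225,80:150],None,fx=5,fy=5,interpolation=cv2.INTER_CUBIC) # origin (315,180)
import numpy as np
c=np.zeros((575,800,3),np.uint8);c[:575,:450]=t;c[:550,450:800]=u
cv2.imwrite("pics/c1.png",c)
```

```text
(no output)
```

View pics/c1.png

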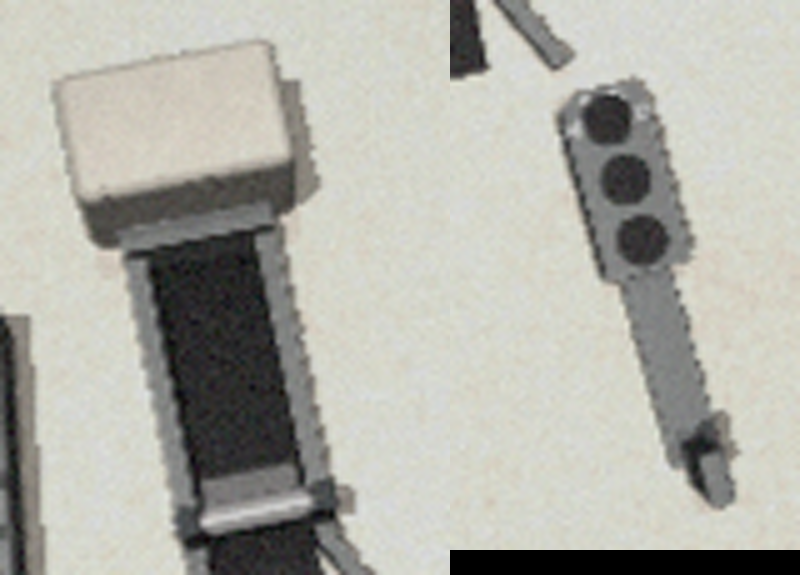

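The crop shows post tops at (187,522) and (323,495), stop corners at (150,255) and (260,235), caps at (607,118), (626,179) and (642,239), and the tab top at about (716,478).

```bash
cat > h.py <<'E'
from bench import r
import numpy as np
def ray(cam,px,z,info=None):
    i=info or r.camera_info(cam);T=np.array(i["world_from_camera"]);d=T[:3,:3]@np.linalg.solve(i["mtx"],[px[0],px[1],1.])
    return (T[:3,3]+d*(z-T[2,3])/d[2])[:2]
E
python3 - <<'E'
from h import *
L=lambda c,w,z:ray("top",(255+(c-2)/5,65+(w-2)/5),z)
R=lambda c,w,z:ray("top",(315+(c-452)/5,180+(w-2)/5),z)
p=dict(postL=L(187,522,64),postR=L(323,495,64),stL=L(150,255,25),stR=L(260,235,25),rL=L(190,485,25),rR=L(303,465,25),
c1=R(607,118,40),c2=R(626,179,40),c3=R(642,239,40),tab=R(716,478,72),bl=R(608,282,40),br=R(690,255,40),nl=R(562,118,40),nr=R(650,82,40),
ful=L(205,510,54),fur=L(312,490,54))
for k,v in p.items():print(k,v.round(1))
a=lambda u,v:np.degrees(np.arctan2(*(p[u]-p[v])[::-1])).round(1)
n=lambda u,v:np.linalg.norm(p[u]-p[v]).round(1)
print("posts d",n("postL","postR"),a("postL","postR")-90,"stop",n("stL","stR"),a("stL","stR")-90,"rails",a("stL","rL"),a("stR","rR"))
print("cass",a("c1","c3"),a("c1","tab"),n("c2","tab"), n("c1","c3"))
m=(p["postL"]+p["postR"])/2;s=(p["stL"]+p["stR"])/2;print("dock",m,s,np.linalg.norm(s-m),np.degrees(np.arctan2(*(s-m)[::-1])))
E
```

```text
postL [666.7 108.2]
postR [680.8  48.7]
stL [797.6 132.4]
stR [809.1  81.6]
rL [690.1 109.9]
rR [701.3  58.1]
c1 [596.7 -14.9]
c2 [569.4 -24.2]
c3 [542.7 -32.1]
tab [440.9 -63.3]
bl [522.9 -17.2]
br [536.1 -53.9]
nl [596.1   5.5]
nr [613.7 -33.9]
ful [674. 101.]
fur [684.6  53.6]
posts d 61.2 13.299999999999997 stop 52.1 12.799999999999997 rails 11.8 12.3
cass 17.6 17.3 134.3 56.7
dock [673.77211376  78.40582172] [803.32608353 107.01826121] 132.67593141133426 12.454051081425636
```

Emit:
{"op": "apply_moves", "data": {
  "moves": [
    [[32,-30,5],[0,0,-0.01]],
    [[70,-65,15],[0,0,-0.02]],
    [[110,-102,25],[0,0,-0.03]],
    [[150,-139,35],[0,0,-0.04]],
    [[190,-176,45],[0,0,-0.05]],
    [[230,-213,55],[0,0,-0.06]],
    [[270,-251,65],[0,0,-0.064]],
    [[310,-288,75],[0,0,-0.064]],
    [[350,-325,85],[0,0,-0.064]],
    [[385,-358,95],[0,0,-0.064]],
    [[405,-376,100],[0,0,-0.064]],
    [[413,-383.5,100],[0,0,-0.064]],
    [[413,-383.5,100],[0,0,-0.064]],
    [[413,-383.5,100],[0,0,-0.064]]
  ],
  "fingers": 60
}}

```text
time_s: 1.85
position: [440.4, -64.4, 131.5]
tcp_rot: [180.0, -0.0, 17.4]
wrist_force: [-0.4, -0.5, -0.6]
width: 0.599
grasp_force: 0.0
```

Run:
```python
from h import *
import cv2
s=r.observe();i=r.camera_info("wrist")
print(s["time_s"],s["position"].round(1),s["tcp_rot"].round(2),s["wrist_force"].round(1))
im=r.snapshot("wrist")[:,:,::-1].copy()
W=np.linalg.inv(i["world_from_camera"])
u=np.array([np.cos(np.radians(17.4)),np.sin(np.radians(17.4))]);t=np.array([440.9,-63.3])
for x,y,z in [(-12,-6,72),(12,-6,72),(12,6,72),(-12,6,72),(92,-20,40),(92,20,40),(120,0,40)]:
    w=t+u*x+np.array([-u[1],u[0]])*y
    c=i["mtx"]@(W@[*w,z,1])[:3];p=c[:2]/c[2];print(p.round(0))
    if abs(p).max()<2000: cv2.circle(im,tuple(int(a) for a in p),3,(0,0,255),1)
cv2.imwrite("pics/w1.png",im);np.save("w.npy",i["world_from_camera"])
```

```text
1.85 [440.4 -64.4 131.5] [179.99  -0.    17.36] [-0.4 -0.5 -0.6]
[328. 236.]
[328. 201.]
[308. 201.]
[309. 236.]
[350.  63.]
[286.  63.]
[318.  13.]
```

View pics/w1.png

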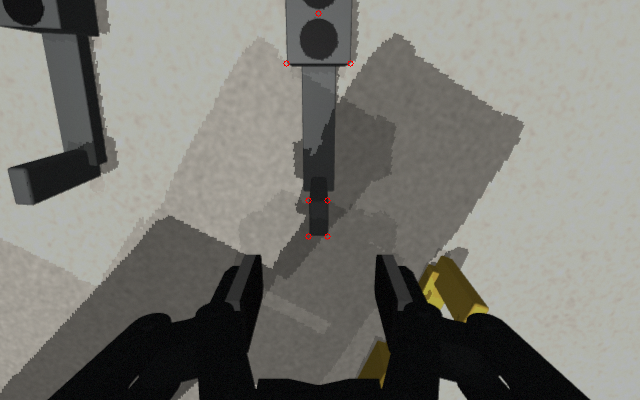

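The cassette prediction fits the near view: the tab top is at (309–328, 201–236) and the block's rear corners are at (286,63) and (350,63). Next I'll descend and grip.

Emit:
{"op": "apply_moves", "data": {
  "moves": [
    [[0.5,-1,20],[0,0,0]],
    [[0.5,-1,45],[0,0,0]],
    [[0.5,-1,70],[0,0,0]],
    [[0.5,-1,88],[0,0,0]],
    [[0.5,-1,95],[0,0,0]],
    [[0.5,-1,95],[0,0,0]]
  ]
}}

```text
time_s: 2.65
position: [440.8, -62.9, 36.4]
tcp_rot: [-180.0, 0.0, 17.4]
wrist_force: [0.3, 0.6, 0.5]
width: 0.602
grasp_force: 0.0
```

Emit:
{"op": "apply_moves", "data": {
  "moves": [
    [[0,0,0],[0,0,0]],
    [[0,0,0],[0,0,0]],
    [[0,0,0],[0,0,0]],
    [[0,0,0],[0,0,0]],
    [[0,0,0],[0,0,0]],
    [[0,0,0],[0,0,0]],
    [[0,0,0],[0,0,0]],
    [[0,0,0],[0,0,0]]
  ],
  "fingers": 0,
  "newtons": 50
}}

```text
time_s: 3.65
position: [441.4, -62.7, 36.9]
tcp_rot: [180.0, -0.1, 17.4]
wrist_force: [-0.5, -1.2, 7.3]
width: 0.134
grasp_force: 49.3
```

Emit:
{"op": "apply_moves", "data": {
  "moves": [
    [[-6,0,0],[0,0,0]],
    [[-13,0,0],[0,0,0]],
    [[-20,-2,0],[0,0,0.01]],
    [[-22,-10,0],[0,0,0.02]],
    [[-21,-20,0],[0,0,0.03]],
    [[-19,-30,0],[0,0,0.04]],
    [[-17,-40,0],[0,0,0.05]],
    [[-15,-50,0],[0,0,0.06]],
    [[-13,-60,0],[0,0,0.07]],
    [[-12,-70,0],[0,0,0.084]],
    [[-11,-80,0],[0,0,0.084]],
    [[-10,-86,0],[0,0,0.084]],
    [[-10,-88,0],[0,0,0.084]],
    [[-10,-88,0],[0,0,0.084]],
    [[-10,-88,0],[0,0,0.084]]
  ]
}}

```text
time_s: 5.52
position: [405.6, 18.3, 36.9]
tcp_rot: [180.0, -0.1, 12.6]
wrist_force: [0.5, -0.1, 9.6]
width: 0.132
grasp_force: 50.3
```

Run:
```python
from h import *
import cv2
s=r.observe();i=r.camera_info("wrist")
print(s["time_s"],s["position"].round(1),s["tcp_rot"].round(2),s["wrist_force"].round(1))
a=r.snapshot("wrist")[:,:,::-1];im=r.snapshot("top")[:,:,::-1]
b=cv2.resize(cv2.convertScaleAbs(im[65:290,255:375],alpha=1.5),(300,562),interpolation=cv2.INTER_CUBIC)
c=np.zeros((562,800,3),np.uint8);c[:,500:]=b;c[:312,:500]=cv2.resize(a,(500,312));cv2.imwrite("pics/w2.png",c)
cv2.imwrite("pics/w2full.png",a);np.save("w.npy",i["world_from_camera"])
```

```text
5.525 [405.6  18.3  36.9] [ 1.7997e+02 -1.1000e-01  1.2590e+01] [ 0.5 -0.1  9.6]
```

View pics/w2.png

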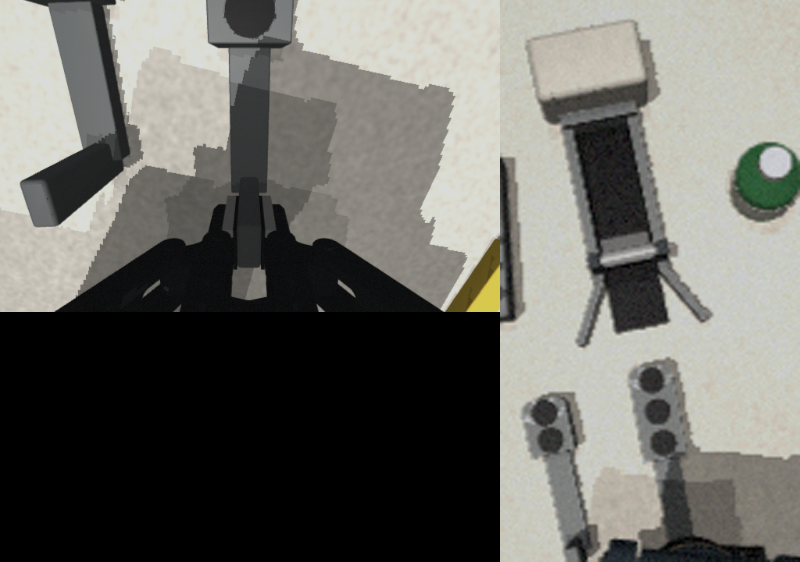

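The grasp holds and the cassette is squared up in front of the lane, with caps at (652,380), (657,411) and (663,442) in the right panel. I'll check its lateral offset.

Run:
```python
from h import *
import cv2
im=cv2.cvtColor(cv2.imread("pics/w2.png"),cv2.COLOR_BGR2GRAY)
a=np.radians(12.6);u=np.array([np.cos(a),np.sin(a)])
for c in[(652,380),(657,411),(663,442)]:
    x,y=c;p=im[y-14:y+15,x-14:x+15]; ys,xs=np.where(p<75); 
    cc=(x-14+xs.mean(),y-14+ys.mean())
    w=ray("top",(255+(cc[0]-500-.75)/2.5,65+(cc[1]-.75)/2.5),40)
    d=w-[673.8,78.4];print(len(xs),w.round(1),(d@u).round(1),(d@[-u[1],u[0]]).round(1))
```

```text
466 [564.   53.6] -112.6 -0.3
486 [536.3  47.2] -141.0 -0.4
514 [508.3  40.8] -169.7 -0.6
```

Emit:
{"op": "apply_moves", "data": {
  "moves": [
    [[5,0,0],[0,0,0]],
    [[12,0,0],[0,0,0]],
    [[20,0,0],[0,0,0]],
    [[28,0,0],[0,0,0]],
    [[36,0,0],[0,0,0]],
    [[44,0,0],[0,0,0]],
    [[52,0,0],[0,0,0]],
    [[60,0,0],[0,0,0]],
    [[68,0,0],[0,0,0]],
    [[76,0,0],[0,0,0]],
    [[84,0,0],[0,0,0]],
    [[92,0,0],[0,0,0]],
    [[100,0,0],[0,0,0]],
    [[106,0,0],[0,0,0]],
    [[110,0,0],[0,0,0]],
    [[110,0,0],[0,0,0]]
  ]
}}

```text
time_s: 7.62
position: [511.2, 42.2, 36.8]
tcp_rot: [-180.0, 0.1, 12.6]
wrist_force: [-6.9, -1.1, 16.4]
width: 0.129
grasp_force: 51.4
```

Emit:
{"op": "apply_moves", "data": {
  "moves": [
    [[3,0,0],[0,0,0]],
    [[7,0,0],[0,0,0]],
    [[11,0,0],[0,0,0]],
    [[15,0,0],[0,0,0]],
    [[19,0,0],[0,0,0]],
    [[23,0,0],[0,0,0]],
    [[27,0,0],[0,0,0]],
    [[31,0,0],[0,0,0]],
    [[35,0,0],[0,0,0]],
    [[39,0,0],[0,0,0]],
    [[42,0,0],[0,0,0]],
    [[42,0,0],[0,0,0]]
  ]
}}

```text
time_s: 9.12
position: [552.3, 51.3, 36.9]
tcp_rot: [-180.0, 0.1, 12.6]
wrist_force: [-7.0, -0.9, 14.3]
width: 0.135
grasp_force: 51.1
```

Emit:
{"op": "apply_moves", "data": {
  "moves": [
    [[4,0,0],[0,0,0]],
    [[9,0,0],[0,0,0]],
    [[14,0,0],[0,0,0]],
    [[19,0,0],[0,0,0]],
    [[24,0,0],[0,0,0]],
    [[29,0,0],[0,0,0]],
    [[34,0,0],[0,0,0]],
    [[39,0,0],[0,0,0]],
    [[44,0,0],[0,0,0]],
    [[49,0,0],[0,0,0]],
    [[54,0,0],[0,0,0]],
    [[59,0,0],[0,0,0]],
    [[64,0,0],[0,0,0]],
    [[68,0,0],[0,0,0]],
    [[71,0,0],[0,0,0]],
    [[73,0,0],[0,0,0]],
    [[74,0,0],[0,0,0]],
    [[74,0,0],[0,0,0]]
  ]
}}

```text
time_s: 11.38
position: [624.5, 67.3, 36.9]
tcp_rot: [-180.0, 0.1, 12.6]
wrist_force: [-7.6, -2.0, 12.2]
width: 0.134
grasp_force: 50.8
```

Run:
```python
from h import *
import cv2
s=r.observe()
print(s["time_s"],s["position"].round(1),s["tcp_rot"].round(2),s["wrist_force"].round(1))
a=r.snapshot("wrist")[:,:,::-1];im=r.snapshot("side")[:,:,::-1]
b=cv2.resize(cv2.convertScaleAbs(im[140:240,190:350],alpha=1.5),(800,500)[:2],interpolation=cv2.INTER_CUBIC)[:,:]
c=np.zeros((600,800,3),np.uint8);c[:300,:480]=cv2.resize(a,(480,300));c[300:,:480]=cv2.resize(b,(480,300));cv2.imwrite("pics/w3.png",c)
```

```text
11.375 [624.5  67.3  36.9] [-1.7999e+02  1.3000e-01  1.2600e+01] [-7.6 -2.  12.2]
```

View pics/w3.png

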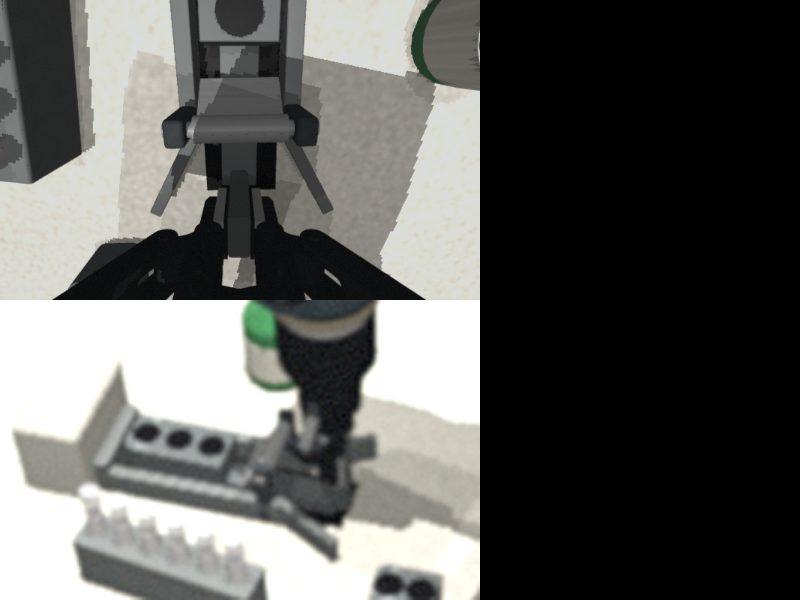

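The gate (edge at row 78) has dropped, and there is a gap between it and the block's rear face (row 42). I'll release and rise.

Emit:
{"op": "apply_moves", "data": {
  "moves": [
    [[0,0,0],[0,0,0]],
    [[0,0,0],[0,0,0]],
    [[0,0,0],[0,0,0]],
    [[0,0,0],[0,0,0]],
    [[0,0,0],[0,0,0]],
    [[0,0,0],[0,0,0]]
  ],
  "fingers": 45
}}

```text
time_s: 12.22
position: [625.6, 67.7, 36.3]
tcp_rot: [-180.0, 0.0, 12.6]
wrist_force: [-0.1, 0.2, 0.1]
width: 0.449
grasp_force: 0.0
```

Emit:
{"op": "apply_moves", "data": {
  "moves": [
    [[0,0,-4],[0,0,0]],
    [[0,0,-12],[0,0,0]],
    [[0,0,-25],[0,0,0]],
    [[0,0,-45],[0,0,0]],
    [[0,0,-70],[0,0,0]],
    [[-15,0,-100],[0,0,0]],
    [[-40,0,-125],[0,0,0]],
    [[-70,0,-140],[0,0,0]],
    [[-100,0,-150],[0,0,0]],
    [[-120,0,-150],[0,0,0]],
    [[-120,0,-150],[0,0,0]],
    [[-120,0,-150],[0,0,0]]
  ]
}}

```text
time_s: 13.72
position: [509.3, 41.7, 187.0]
tcp_rot: [180.0, -0.1, 12.6]
wrist_force: [0.4, -0.8, 0.1]
width: 0.45
grasp_force: 0.0
```

Run:
```python
from h import *
import cv2
s=r.observe();print(s["time_s"],s["position"].round(1),s["wrist_force"].round(1))
a=r.snapshot("wrist")[:,:,::-1];im=r.snapshot("side")[:,:,::-1]
b=cv2.resize(cv2.convertScaleAbs(im[140:270,190:400],alpha=1.5),(480,297),interpolation=cv2.INTER_CUBIC)
c=np.zeros((600,480,3),np.uint8);c[:300]=cv2.resize(a,(480,300));c[300:597]=b;cv2.imwrite("pics/w4.png",c)
```

```text
13.725 [509.3  41.7 187. ] [ 0.4 -0.8  0.1]
```

View pics/w4.png

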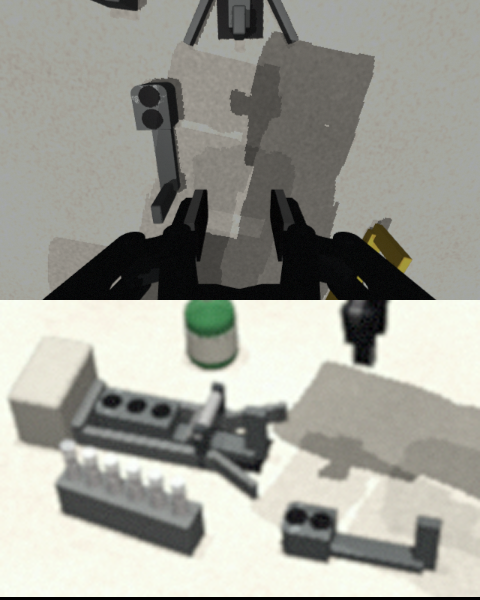

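The cassette is in the lane with the gate down behind its block. The short cassette, rack and bottle stand where they were, and the arm is clear.

```bash
python3 -c "
from bench import r
print(r.job_done())"
```

```text
the job is handed in; nothing more can be done
None
```

The long cassette is in the loading lane with the gate dropped shut behind its block, the gripper has let go and is clear, the short cassette, tube rack and bottle look undisturbed in the last pictures, and I handed the job in at about 14 s (no verdict was returned).

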